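Refit the filter cover of a fume extractor and lock its quarter-turn fastener

ROBOT

A 6-joint arm with a two-finger parallel gripper is mounted at the origin on the work surface. World frame = base frame: x ahead of the robot, y to its left, z up, the work surface at z = 0. Lengths are in m, angles in degrees, forces in N, time in s.
With the tool pointing down it reaches from about 0.275 to 0.825 m from the base axis. Payload 4.9 kg.
Tool frame: the origin (TCP) lies between the finger pads; the fingertips stand r.tcp_to_tips ahead of it and the grasp point (between the pads) is the TCP (r.tcp_to_tips is the distance from the TCP to the fingertips, in m); z points along the fingers, y is the line along which they close (so a half turn about z gives the same grasp; the last joint's range is limited). The gripper opens to 85 mm and grips with 20 to 120 N. Pads are 22 mm wide; open, the fingers measure 114 mm over their backs; the gripper's body (76 mm by 85 mm) begins 54 mm behind the grasp point. The pads swing forward as they close: fully open they stand 13 mm farther back than shut.
Start: joints at [-7.689, 18.69, -11.035, 60.275, 0, 82.311], TCP at [0.55, 0, 0.25] pointing down, gripper open.
Joint ranges: [-152.03, 152.03], [-55.5, 102.48], [-74.3, 77.21], [-110.64, 120.58], [-84.22, 78.4], [-180, 180]. Speed limits (degrees/s): [147.25, 147.25, 180, 180, 180, 180].

INTERFACE

Orientations are given as a 3x3 rotation matrix whose columns are the frame's x, y, z axes.
In Python, from rig import r gives the robot as it stands.
- The arm moves only by the tool move_arm, never from a script. Its argument "steps" is a list of rows, each a list of 7 numbers: the opening, from 0 (shut) to 1 (fully open), then the shift along the tool's x, y, z in cm, then the turn, a rotation vector about the tool's x, y, z in rad. A call has 1 to 12 rows; each row is the pose to reach, as a shift and turn from the pose commanded when the call began, along the tool's axes at that moment; what a row does not reach only later rows make up. A row lasts 1/8 s, in which the tool goes at most 62.5 mm and 10.7 degrees, less where a joint would pass 70% of its speed; a pose out of reach is approached as far as the arm can. A call with a gripper value outside its range is refused whole. The fingers move at their own pace and stop on an object; "newtons" is the grip in N (left out, the last holds). Time passes only in rows, so rows that repeat a pose let the fingers close. It gives the time, the measured TCP pose, the force, the opening and the grip force at its end, in the units of the state.
- r.sense(): the state, without advancing time (a new reading comes with each control period).
- r.snapshot(name): name is "scene" or "side" or "wrist"; returns the picture (420x560x3 uint8, red, green, blue); there is no depth.
- r.camera_params(name): a dict with "camera_matrix" (3x3 intrinsics, pixels), "camera_from_world" (4x4, takes a point from world to camera coordinates); the wrist camera has in their place "mount" (4x4, takes a point from camera to tool coordinates, whose origin is the TCP and whose axes are the flange's). Camera axes: x right, y up, looking along -z (the intrinsics and any distortion apply to the point x, -y, -z); pixel columns grow to the right and rows downward; lengths in m; the calibration is good to about 2 mm. A picture is of the moment at which its call begins: read the wrist's pose just before it. camera_params takes no time and is no camera call.
- r.finish_job(): hands the job in; it is judged then, once.
The state is a dict: "clock": time; "joint_positions": joint angles; "joint_vel": joint speeds; "tau": joint torques, N m; "eef_pos": TCP position; "tool_rot": TCP orientation; "force": force on the tool from outside, world axes, zero at the start; "wrist_torque": the same for the moment, N m; "grip_width": finger opening in m; "gripper_force": force on a finger pad.
Only numpy, scipy, OpenCV 4.12 (cv2) and the standard library are available. Lean on these libraries where they do the work, as an engineer would, in place of code of your own. Each camera call takes 0.05 s, during which the arm holds its last target. There are 200 camera calls.

TASK

The filter in the print studio's bench fume extractor has just been changed. Put its cover back on, seated flat in the filter opening, and lock it with the wing fastener: push the spring-loaded stud down through the slot of the socket under the cover, turn it a quarter turn clockwise until it drops into its locked detent, and let go. Never force it: where it does not go through, feel for the slot, and ease off at the stop; leave the other things on the bench alone.

Things in the scene. Friction and masses are not known exactly. Their poses are not given: they have to be found in the camera images.
- housing: Bench fume extractor, a fixed grey sheet-metal box 290 (x) x 250 (y) x 163 mm high; origin at the centre of its underside on the bench, z up. The open filter hole in its top takes the cover. Cover or stud forced against it with more than about 45 N in all (pressing, or turning against a stop) damages it.
- opening (a point): Centre of the filter opening, 130 (x) x 104 mm (y), at the top of the black rubber gasket round it, 163 mm above the bench; axes as the box's. Seated, the cover's flanges are inside it with 1 to 2 mm of play and its plate lies flat on the gasket: cover origin 28 mm below this point, cover x along the box's x (either way round).
- slot (a point): Centre of the steel socket plate at its top, 20 mm below opening; axes as the box's, not the plate's. Its through slot, 8 mm wide and 41 long, runs only roughly along the box's x: up to 0.4 rad askew either way. Through it and turned clockwise from above, the pin rides under a cam that draws it down 1 mm; at 90 degrees from the slot it springs up 3.5 mm into a notch; hard stop 5 degrees on.
- cover: Loose bare aluminium cover, 0.25 to 0.5 kg: plate 160 (x) x 130 (y) x 4 mm, two flanges under it, 28 mm deep, 102 long, parallel to y, 125 mm apart over their outsides at the top, 3 mm less at the foot. Origin at mid plate, level with the flanges' lower edges, on which it starts standing on the bench; plate underside 28, top 32 mm above the origin.
- wing (a point): Centre of the black wing grip in mid cover, by which it is lifted: bar 46 mm long (x), 10 thick (y), 28 high (z up). It turns easily in the cover (0.03 N m); starts within 0.3 rad of the cover's x. A spring holds it up, 68 mm above the cover's origin (bar's underside 22 mm above the plate). Pushing it down takes 2.4 N plus 0.6 N per mm; stop at 15 mm. Locked: 8 mm down, across the cover.
- pin (a point): Centre of the stud's steel cross-pin, 5 mm thick, 36 long along the wing's x, 56 mm below the wing's centre. With the cover seated and the wing up, its underside is 1.5 mm above the socket plate. In line with the slot (to about 4 degrees) it passes; pushed down 11 to 12 mm it is through and can be turned. Let go, it springs back up unless under the cam (over 10 mm down) or in the notch (8).
- spray_bottle: Bystander: standing spray bottle, 84 mm wide, 222 mm high; origin at the centre of its base.
- old_filter: Bystander: the used filter cartridge, 122 x 98 x 45 mm, lying flat; origin at the centre of its underside.
- copper_plate: Bystander: copper etching plate 80 x 120 x 4 mm, lying flat; origin at the centre of its underside.
- brayer: Bystander: ink roller lying on the bench, roller 100 mm long and 40 mm thick, handle 150 mm long along its x; origin on the bench under the roller's centre.
Not all that is in view belongs to the job. What is shaped like the cover but green is not meant.

How it is judged:
By the outcome, as a careful person would: the job done as asked, in the order asked, and still so for the second after the job is handed in, with the robot touching nothing.
It also fails if it takes over 72 s, if anything falls off the work surface, if the arm or the gripper's body presses on something with over 40 N, if the wrist force passes 120 N, or if a joint passes its speed limit or range.

## Working session

There is one attempt and no reset: what is moved stays moved. The work goes in short steps, Python scripts to look and compute and a tool call to move; the robot and the scene stay as the last step left them, time stands still between calls to the robot, and variables do not carry over. Pictures are saved under pics/ and viewed, at most 10 in all, crops included, and the job is handed in when it is done.

Besides the shell and the picture viewer there is one more tool, called after "Request:" as a command line: name --pt "numbers of a row" for each row, then --argument value for the rest. move_arm: Moves the arm, as the interface text tells. Its arguments: {"type":"object","properties":{"steps":{"type":"array"},"newtons":{"type":"number"}},"required":["steps"]}

```bash
ls; mkdir -p pics; python3 - <<'E'
from rig import r
import cv2,numpy as np
s=r.sense();print(s,r.tcp_to_tips)
a=r.snapshot("scene");b=r.snapshot("side");c=r.snapshot("wrist")
for n,i in zip(("scene","side","wrist"),(a,b,c)): cv2.imwrite(f"pics/{n}0.png",i[:,:,::-1])
cv2.imwrite("pics/s0.png",cv2.resize(a[:,:,::-1],(800,600),interpolation=cv2.INTER_CUBIC))
cv2.imwrite("pics/d0.png",cv2.resize(b[:,:,::-1],(800,600),interpolation=cv2.INTER_CUBIC))
np.set_printoptions(suppress=True,precision=4)
for n in ("scene","side","wrist"):print(n,r.camera_params(n))
E
```

```text
pics
{'clock': 0.0, 'joint_positions': array([-7.68912748e+00,  1.87313315e+01, -1.10910389e+01,  6.02746744e+01,
       -1.32989862e-03,  8.23123170e+01]), 'joint_vel': array([-0.08349585,  0.00130068,  0.05101602,  0.01668205, -0.04699332,
       -0.12213237]), 'tau': array([-1.24197268e-03, -4.43398941e+01,  2.62443137e+01,  1.56443648e-02,
       -1.97191571e-04, -6.55614656e-06]), 'eef_pos': array([5.49459256e-01, 7.74681668e-05, 2.49516265e-01]), 'tool_rot': array([[ 2.53628588e-05,  9.99998586e-01, -1.68162660e-03],
       [ 9.99999979e-01, -2.50204839e-05,  2.03618202e-04],
       [ 2.03575838e-04, -1.68163173e-03, -9.99998565e-01]]), 'force': array([ 0.53232304,  1.16803881, -0.64265294]), 'wrist_torque': array([ 0.02578523, -0.01786576, -0.04977075]), 'gripper_force': 0.0, 'grip_width': 0.0850884008015532} 0.019
scene {'camera_matrix': array([[484.9334,   0.    , 285.241 ],
       [  0.    , 484.9334, 206.0224],
       [  0.    ,   0.    ,   1.    ]]), 'camera_from_world': array([[-0.66  ,  0.7513, -0.0032,  0.3791],
       [-0.4816, -0.4198,  0.7693,  0.1848],
       [ 0.5766,  0.5092,  0.6389, -2.2056],
       [ 0.    ,  0.    ,  0.    ,  1.    ]])}
side {'camera_matrix': array([[408.6632,   0.    , 279.5532],
       [  0.    , 408.6632, 209.732 ],
       [  0.    ,   0.    ,   1.    ]]), 'camera_from_world': array([[-0.9317, -0.363 , -0.0129,  0.5127],
       [ 0.2593, -0.6897,  0.6761, -0.2187],
       [-0.2543,  0.6266,  0.7367, -1.5002],
       [ 0.    ,  0.    ,  0.    ,  1.    ]])}
wrist {'camera_matrix': array([[348.3414,   0.    , 282.8334],
       [  0.    , 348.3414, 214.4081],
       [  0.    ,   0.    ,   1.    ]]), 'mount': array([[-0.0001,  0.961 ,  0.2766,  0.07  ],
       [ 1.    , -0.0001,  0.0007, -0.0001],
       [ 0.0007,  0.2766, -0.961 , -0.1249],
       [ 0.    ,  0.    ,  0.    ,  1.    ]])}
```

View pics/s0.png

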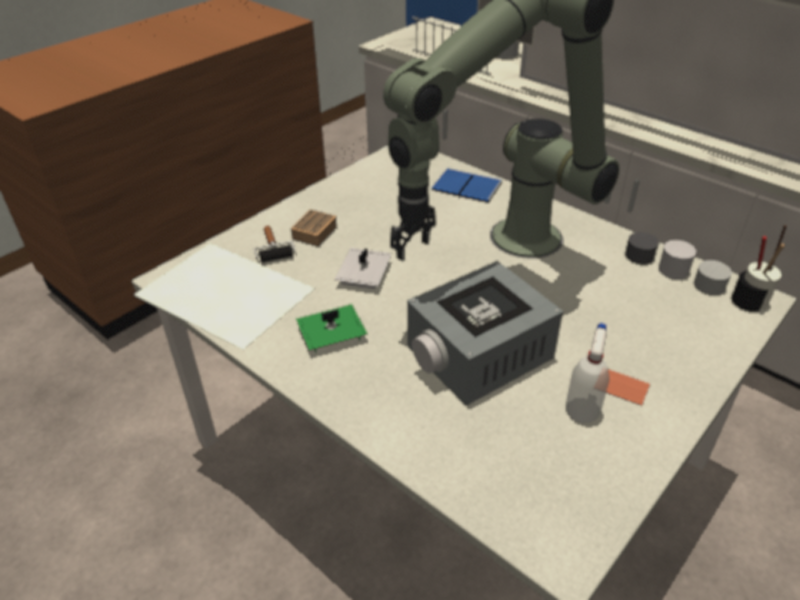

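View pics/d0.png

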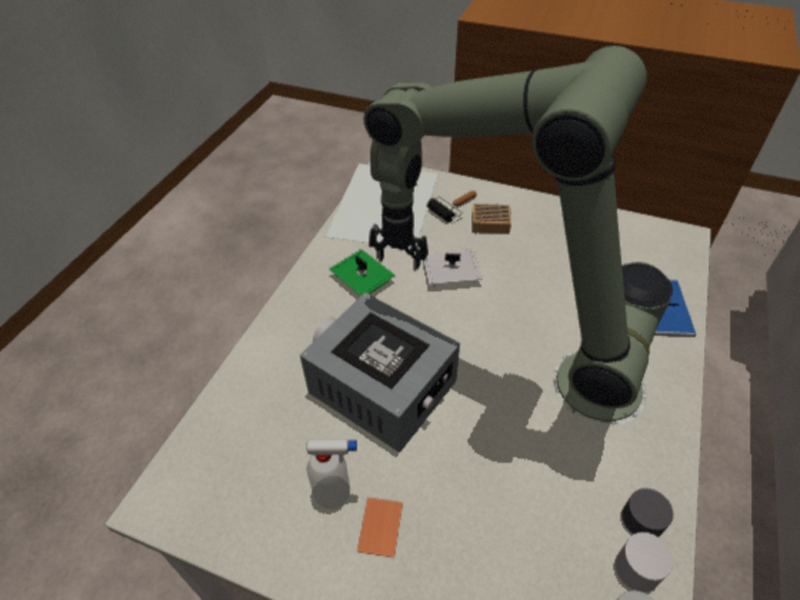

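Silver cover at scene (363,268) / side (452,268) versus the green one at (332,328) / (362,272). The bare aluminium (silver) one fits the description. I'm confirming it and the opening in enlarged crops.

```bash
python3 - <<'E'
import cv2,numpy as np
a=cv2.imread("pics/scene0.png");b=cv2.imread("pics/side0.png")
def t(i,x,y,w=80,h=60): return cv2.resize(i[y:y+h,x:x+w],(400,300),interpolation=cv2.INTER_CUBIC)
# scale5
T=np.vstack([np.hstack([t(a,215,155),t(b,280,155)]),np.hstack([t(a,285,180,120,90),t(b,205,205,120,90)])])
cv2.imwrite("pics/t1.png",T)
E
cat > h.py <<'E'
import numpy as np,cv2
from rig import r
from scipy.spatial.transform import Rotation as R
np.set_printoptions(suppress=True,precision=4)
def ray(cam,px,T=None):
    p=r.camera_params(cam);K=p["camera_matrix"]
    d=np.linalg.inv(K)@[px[0],px[1],1];d=np.array([d[0],-d[1],-d[2]])
    if cam=="wrist":
        T=T@p["mount"];return T[:3,3],T[:3,:3]@d
    M=np.linalg.inv(p["camera_from_world"]);return M[:3,3],M[:3,:3]@d
def atz(cam,px,z,T=None):
    o,d=ray(cam,px,T);return o+d*(z-o[2])/d[2]
def tri(rays):
    A=0;b=0
    for o,d in rays:
        d=d/np.linalg.norm(d);P=np.eye(3)-np.outer(d,d);A=A+P;b=b+P@o
    return np.linalg.solve(A,b)
def tool(s=None):
    s=s or r.sense();T=np.eye(4);T[:3,:3]=s["tool_rot"];T[:3,3]=s["eef_pos"];return T
E
```

```text
(no output)
```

View pics/t1.png

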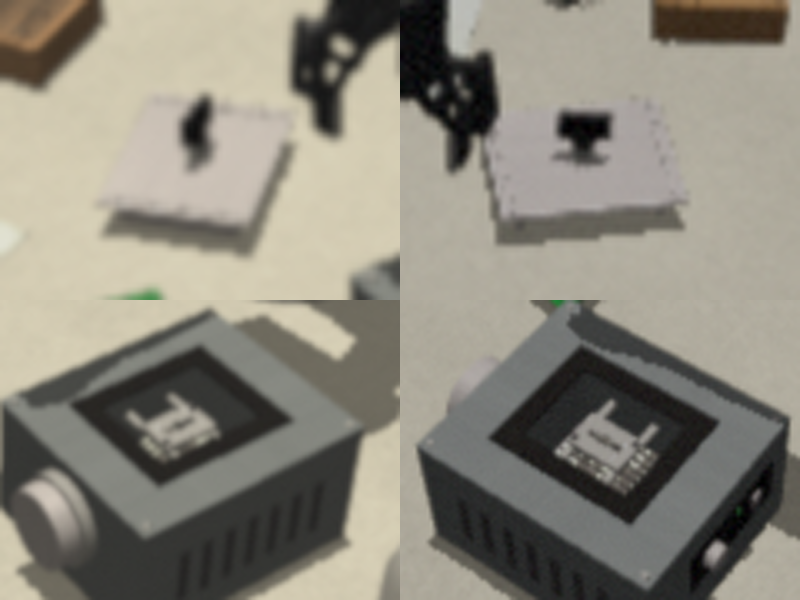

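The crops confirm the silver cover: bare aluminium, with a black wing at tile (197,122) in the scene view and (585,127) in the side view. The opening's gasket corners can be read in the lower tiles.

```bash
python3 - <<'E'
from h import *
def S(p,o,k): return np.array(o)+np.array(p)/k
f=lambda c,ps,o,k,z:np.array([atz(c,S(p,o,k),z) for p in ps])
print("cover scene",f("scene",[(150,95),(295,115),(248,225),(100,205)],(215,155),5,.032))
print("cover side",f("side",[(103,220),(287,203),(250,98)],(280,155),5,.032))
print("wing",tri([ray("scene",S((197,122),(215,155),5)),ray("side",S((185,127),(280,155),5))]))
k=10/3
for n,a,o in (("scene",[(4,102),(212,12),(365,132),(145,235)],(285,180)),("side",[(18,145),(175,8),(387,120),(250,290)],(205,205))):
    q=f(n,a,o,k,.163);print("box",n,q,q.mean(0),[np.linalg.norm(q[i]-q[i-1]) for i in range(4)])
for n,a,o in (("scene",[(72,105),(203,45),(293,120),(160,187)],(285,180)),("side",[(90,137),(185,47),(318,123),(232,223)],(205,205))):
    q=f(n,a,o,k,.163);print("gasket",n,q,q.mean(0),[np.linalg.norm(q[i]-q[i-1]) for i in range(4)])
E
```

```text
cover scene [[ 0.4467 -0.3443  0.032 ]
 [ 0.3857 -0.2298  0.032 ]
 [ 0.5216 -0.1575  0.032 ]
 [ 0.5822 -0.2667  0.032 ]]
cover side [[ 0.5165 -0.1565  0.032 ]
 [ 0.3785 -0.2296  0.032 ]
 [ 0.4446 -0.3436  0.032 ]]
wing [ 0.4782 -0.2551  0.064 ]
box scene [[0.6303 0.0544 0.163 ]
 [0.3569 0.128  0.163 ]
 [0.4211 0.3674 0.163 ]
 [0.6903 0.2874 0.163 ]] [0.5247 0.2093 0.163 ] [np.float64(0.24059042844239342), np.float64(0.2831885878708209), np.float64(0.24786280476434847), np.float64(0.28074744810867613)]
box side [[0.6849 0.289  0.163 ]
 [0.6114 0.0601 0.163 ]
 [0.347  0.1272 0.163 ]
 [0.4056 0.3619 0.163 ]] [0.5122 0.2095 0.163 ] [np.float64(0.28861089189084294), np.float64(0.24039881470611862), np.float64(0.27276652219465636), np.float64(0.24194101535791773)]
gasket scene [[0.5869 0.1117 0.163 ]
 [0.4128 0.1558 0.163 ]
 [0.4541 0.3008 0.163 ]
 [0.6268 0.2577 0.163 ]] [0.5201 0.2065 0.163 ] [np.float64(0.15133011245304828), np.float64(0.17960229907272024), np.float64(0.15078106094482757), np.float64(0.1780475085268215)]
gasket side [[0.6213 0.2541 0.163 ]
 [0.5787 0.1087 0.163 ]
 [0.4115 0.1557 0.163 ]
 [0.4484 0.2994 0.163 ]] [0.515  0.2045 0.163 ] [np.float64(0.1786781756092356), np.float64(0.15151115811187194), np.float64(0.17371467018786652), np.float64(0.14842396261328014)]
```

Request:
move_arm --pt "1 -12 -3 0 0 0 -1.0" --pt "1 -25 -6.8 3 0 0 -2.09" --pt "1 -25 -6.8 3 0 0 -2.09" --pt "1 -25 -6.8 3 0 0 -2.09" --pt "1 -25 -6.8 3 0 0 -2.09" --pt "1 -25 -6.8 3 0 0 -2.09" --pt "1 -25 -6.8 3 0 0 -2.09" --pt "1 -25 -6.8 3 0 0 -2.09" --pt "1 -25 -6.8 3 0 0 -2.09" --pt "1 -25 -6.8 3 0 0 -2.09" --pt "1 -25 -6.8 3 0 0 -2.09" --pt "1 -25 -6.8 3 0 0 -2.09"

```text
clock: 1.65
eef_pos: [0.4818, -0.2498, 0.2199]
tool_rot: [[-0.866, -0.499, -0.001], [-0.499, 0.866, 0.0], [0.0, 0.001, -1.0]]
force: [-0.6, -0.3, -0.1]
grip_width: 0.0853
gripper_force: 0.0
```

```bash
python3 - <<'E'
from h import *
s=r.sense();print(s["joint_positions"],s["eef_pos"],s["tool_rot"],s["force"])
np.save("T1.npy",tool(s))
a=r.snapshot("wrist");cv2.imwrite("pics/w1.png",cv2.resize(a[:,:,::-1],(800,600),interpolation=cv2.INTER_CUBIC))
E
```

```text
[-35.1992  19.2274 -14.8964  55.9204   0.0023 -65.1641] [ 0.4818 -0.2498  0.2199] [[-0.8663 -0.4995 -0.0006]
 [-0.4995  0.8663  0.0005]
 [ 0.0003  0.0007 -1.    ]] [-0.5781 -0.2806 -0.0757]
```

View pics/w1.png

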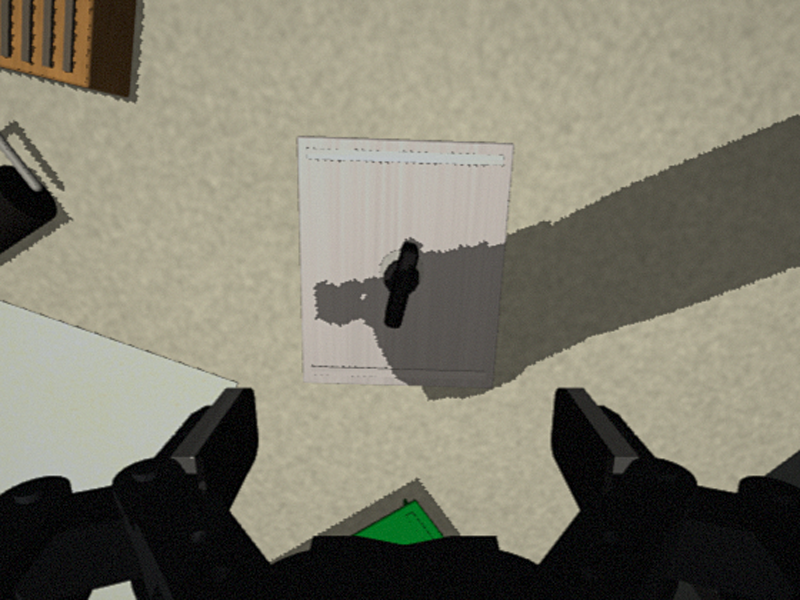

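The wrist view shows the silver cover with plate corners (298,137), (513,144), (494,388) and (304,382). The wing runs from (411,243) to (393,325), a little askew to the cover. The green cover is well away at the bottom.

```bash
python3 - <<'E'
from h import *
T=np.load("T1.npy");k=10/7
q=np.array([atz("wrist",np.array(p)/k,.032,T) for p in [(298,137),(513,144),(494,388),(304,382)]])
print(q,q.mean(0))
for i in range(4):
    d=q[i]-q[i-1];print(np.linalg.norm(d),np.degrees(np.arctan2(d[1],d[0])))
w=np.array([atz("wrist",np.array(p)/k,.08,T) for p in [(411,243),(393,325)]])
d=w[0]-w[1];c=w.mean(0);a=np.arctan2(d[1],d[0]);print(w,c,np.linalg.norm(d),np.degrees(a))
# tool shift
ay=np.degrees(np.arctan2(T[1,0],T[0,0]));print("tool x yaw",ay)
print("shift tool",(T[:3,:3].T@(c-T[:3,3]))*100)
E
```

```text
[[ 0.4393 -0.3471  0.032 ]
 [ 0.3786 -0.2339  0.032 ]
 [ 0.5184 -0.1573  0.032 ]
 [ 0.5795 -0.2724  0.032 ]] [ 0.4789 -0.2527  0.032 ]
0.1588792206653156 -151.93225287814832
0.12840086414321572 118.19414856857496
0.15943933177385997 28.739090223613154
0.13026895447814654 -62.04920235123844
[[ 0.4544 -0.2613  0.08  ]
 [ 0.4992 -0.2468  0.08  ]] [ 0.4768 -0.2541  0.08  ] 0.04712609141076644 -162.16312934381781
tool x yaw -150.03510804273756
shift tool [ 0.6433 -0.1299 13.9946]
```

Request:
move_arm --pt "1 0.6 -0.1 4 0 0 0.21" --pt "1 0.6 -0.1 8 0 0 0.21" --pt "1 0.6 -0.1 11 0 0 0.21" --pt "1 0.6 -0.1 13 0 0 0.21" --pt "1 0.6 -0.1 14.9 0 0 0.21" --pt "1 0.6 -0.1 14.9 0 0 0.21" --pt "0 0.6 -0.1 14.9 0 0 0.21" --pt "0 0.6 -0.1 14.9 0 0 0.21" --pt "0 0.6 -0.1 14.9 0 0 0.21" --pt "0 0.6 -0.1 14.9 0 0 0.21" --pt "0 0.6 -0.1 14.9 0 0 0.21" --pt "0 0.6 -0.1 14.9 0 0 0.21" --newtons 60

```text
clock: 3.2
eef_pos: [0.4776, -0.2539, 0.0716]
tool_rot: [[-0.953, -0.304, 0.001], [-0.304, 0.953, -0.0], [-0.001, -0.0, -1.0]]
force: [-0.5, 0.1, 2.7]
grip_width: 0.0095
gripper_force: 60.7
```

The wing is gripped. Before carrying it I want a close look at the opening and slot without the cover in the way, so I'm letting go again and looking.

Request:
move_arm --pt "1 0 0 0 0 0 0" --pt "1 0 0 0 0 0 0" --pt "1 0 0 0 0 0 0" --pt "1 0 0 -4 0 0 0" --pt "1 0 0 -10 0 0 0" --pt "1 0 0 -16 0 0 0" --pt "1 -2 5 -20 0 0 0.1" --pt "1 -5 11 -23 0 0 0.2" --pt "1 -7 17 -23 0 0 0.3" --pt "1 -9.5 23 -23 0 0 0.4" --pt "1 -12 29 -23 0 0 0.5" --pt "1 -14.5 35 -23 0 0 0.56"

```text
clock: 4.7
eef_pos: [0.5068, 0.1033, 0.3013]
tool_rot: [[-0.968, 0.25, 0.0], [0.25, 0.968, -0.0], [-0.0, -0.0, -1.0]]
force: [0.9, -0.5, 0.5]
grip_width: 0.0855
gripper_force: 0.0
```

```bash
python3 - <<'E'
from h import *
T=tool();print(T,T[:3,:3].T@(np.array([.517,.206,.30])-T[:3,3])*100)
E
```

```text
[[-0.9681  0.2505  0.0003  0.5068]
 [ 0.2505  0.9681 -0.0001  0.1033]
 [-0.0003 -0.0001 -1.      0.3013]
 [ 0.      0.      0.      1.    ]] [ 1.5844 10.1939  0.1282]
```

Request:
move_arm --pt "1 0.8 5 0 0 0 0" --pt "1 1.6 10.2 0 0 0 0" --pt "1 1.6 10.2 0 0 0 0" --pt "1 1.6 10.2 0 0 0 0" --pt "1 1.6 10.2 0 0 0 0"

```text
clock: 5.32
eef_pos: [0.5168, 0.203, 0.3012]
tool_rot: [[-0.968, 0.25, -0.0], [0.25, 0.968, -0.0], [0.0, -0.0, -1.0]]
force: [-0.0, -0.2, 0.0]
grip_width: 0.0853
gripper_force: 0.0
```

```bash
python3 - <<'E'
from h import *
s=r.sense();print(s["joint_positions"],s["eef_pos"],s["tool_rot"])
np.save("T2.npy",tool(s))
a=r.snapshot("wrist");cv2.imwrite("pics/w2raw.png",a[:,:,::-1]);cv2.imwrite("pics/w2.png",cv2.resize(a[:,:,::-1],(800,600),interpolation=cv2.INTER_CUBIC))
E
```

```text
[13.8338 17.6861 -4.936  67.4065 -0.0139 28.3015] [0.5168 0.203  0.3012] [[-0.9683  0.2498 -0.0004]
 [ 0.2498  0.9683 -0.0004]
 [ 0.0003 -0.0005 -1.    ]]
```

View pics/w2.png

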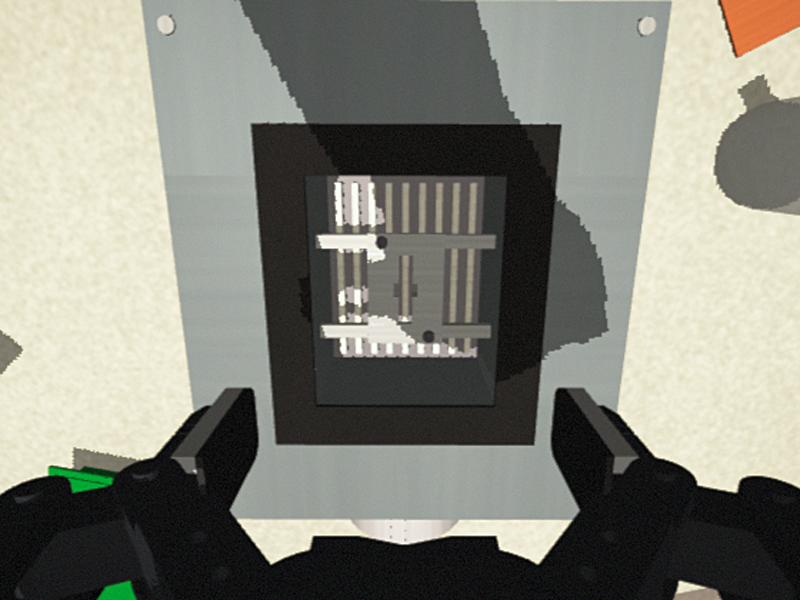

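The picture shows the gasket's inner edge from (306,176) to (506,176) and down to (494,404) and (317,405). There is a socket plate in the middle with the slot around (405,255)–(404,322). I'm enlarging it.

```bash
python3 - <<'E'
import cv2,numpy as np
a=cv2.imread("pics/w2raw.png")[110:295,165:402]  # 237x185
a=np.clip((a/255.)**.5*255,0,255).astype(np.uint8)
# left: opening crop x2 ; right: slot x6
b=cv2.resize(a,(474,370),interpolation=cv2.INTER_CUBIC)
c=a[55:130,90:145]
c=cv2.resize(c,(275*1,375),interpolation=cv2.INTER_CUBIC)
o=np.zeros((375,760,3),np.uint8);o[:370,:474]=b;o[:,480:755]=c
cv2.imwrite("pics/c2.png",o)
E
```

```text
(no output)
```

View pics/c2.png

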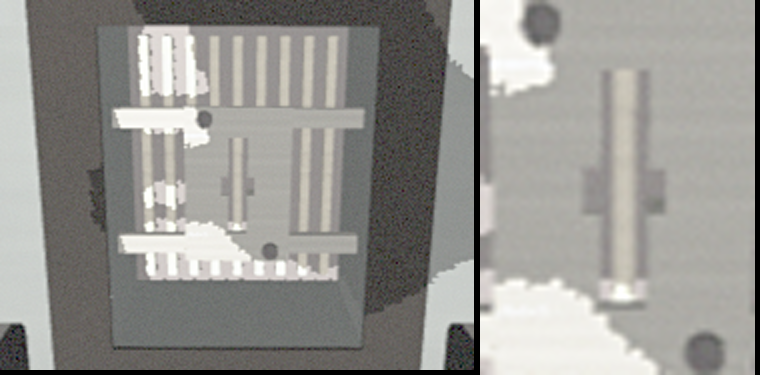

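```bash
python3 - <<'E'
from h import *
T=np.load("T2.npy")
def g(ps,z,n):
    q=np.array([atz("wrist",p,z,T) for p in ps]);print(n,q.mean(0))
    for i in range(len(q)):
        d=q[i]-q[i-1];print("  ",round(np.linalg.norm(d),4),round(np.degrees(np.arctan2(d[1],d[0])),2))
L=lambda x,y:(165+x/2,110+y/2)
g([L(97,26),L(379,27),L(362,348),L(113,347)],.163,"inner")
g([np.array(p)*.7 for p in [(252,124),(561,125),(533,444),(277,444)]],.163,"outer")
C=lambda x,y:(255+(x-480)/5,165+y/5)
g([C(602,70),C(649,70),C(645,305),C(600,305)],.143,"slot")
g([C(625,70),C(622.5,305)],.143,"slotaxis")
g([np.array(p)*.7 for p in [(166,25),(647,26)]],.163,"screws")
g([np.array(p)*.7 for p in [(143,0),(672,0),(607,519),(204,519)]],.163,"box")
E
```

```text
inner [0.5176 0.2033 0.163 ]
   0.1294 165.33
   0.103 75.33
   0.1295 -14.35
   0.1037 -104.72
outer [0.5179 0.2033 0.163 ]
   0.18 165.45
   0.1538 75.35
   0.1795 -14.82
   0.1529 -104.46
slot [0.5179 0.2032 0.143 ]
   0.0406 164.89
   0.0077 75.53
   0.0406 -15.16
   0.0077 -104.47
slotaxis [0.5179 0.2031 0.143 ]
   0.0406 164.98
   0.0406 -15.02
screws [0.3882 0.237  0.163 ]
   0.2277 -104.58
   0.2277 75.42
box [0.5172 0.2038 0.163 ]
   0.2877 164.85
   0.2472 75.53
   0.2877 -14.07
   0.2527 -104.46
```

The opening centre is at (0.5178, 0.2032) with yaw 165.4°, and the slot yaw is 165.0°. Going back for the cover.

Request:
move_arm --pt "1 -1 -6 0 0 0 0" --pt "1 -2 -12 0 0 0 -0.1" --pt "1 -3 -18 0 0 0 -0.2" --pt "1 -4 -24 0 0 0 -0.3" --pt "1 -5 -30 1 0 0 -0.4" --pt "1 -6 -35 3 0 0 -0.5" --pt "1 -7 -40 6 0 0 -0.56" --pt "1 -7.6 -45.2 9 0 0 -0.562" --pt "1 -7.6 -45.2 12 0 0 -0.562" --pt "1 -7.6 -45.2 12 0 0 -0.562" --pt "1 -7.6 -45.2 12 0 0 -0.562"

```text
clock: 6.75
eef_pos: [0.4784, -0.2529, 0.1824]
tool_rot: [[-0.952, -0.306, 0.001], [-0.306, 0.952, -0.001], [-0.001, -0.001, -1.0]]
force: [0.1, -0.7, -0.1]
grip_width: 0.0851
gripper_force: 0.0
```

```bash
python3 - <<'E'
from h import *
T=tool();print(T,T[:3,:3].T@(np.array([.4778,-.2538,.0716])-T[:3,3])*100)
E
```

```text
[[-0.9521 -0.3059  0.0009  0.4784]
 [-0.3059  0.9521 -0.0006 -0.2529]
 [-0.0007 -0.0008 -1.      0.1824]
 [ 0.      0.      0.      1.    ]] [ 0.0948 -0.0617 11.0801]
```

Descend, grip and lift 3 cm.

Request:
move_arm --pt "1 0 -0.1 5 0 0 0" --pt "1 0 -0.1 9 0 0 0" --pt "1 0 -0.1 11 0 0 0" --pt "1 0 -0.1 11 0 0 0" --pt "0 0 -0.1 11 0 0 0" --pt "0 0 -0.1 11 0 0 0" --pt "0 0 -0.1 11 0 0 0" --pt "0 0 -0.1 11 0 0 0" --pt "0 0 -0.1 9.5 0 0 0" --pt "0 0 -0.1 8 0 0 0" --pt "0 0 -0.1 8 0 0 0" --pt "0 0 -0.1 8 0 0 0" --newtons 60

```text
clock: 8.25
eef_pos: [0.4784, -0.2534, 0.1013]
tool_rot: [[-0.952, -0.306, -0.0], [-0.306, 0.952, 0.0], [0.0, 0.0, -1.0]]
force: [-0.3, -0.1, -4.5]
grip_width: 0.0089
gripper_force: 60.3
```

```bash
python3 - <<'E'
from h import *
s=r.sense();print(s["eef_pos"],s["tool_rot"],s["force"],s["wrist_torque"],s["grip_width"])
np.save("T3.npy",tool(s))
a=r.snapshot("wrist");cv2.imwrite("pics/w3.png",cv2.resize(a[:,:,::-1],(800,600),interpolation=cv2.INTER_CUBIC))
E
```

```text
[ 0.4784 -0.2534  0.1013] [[-0.952  -0.3062 -0.0001]
 [-0.3062  0.952   0.    ]
 [ 0.      0.     -1.    ]] [-0.2549 -0.1143 -4.485 ] [ 0.0241  0.0396 -0.0399] 0.008912742297955157
```

View pics/w3.png

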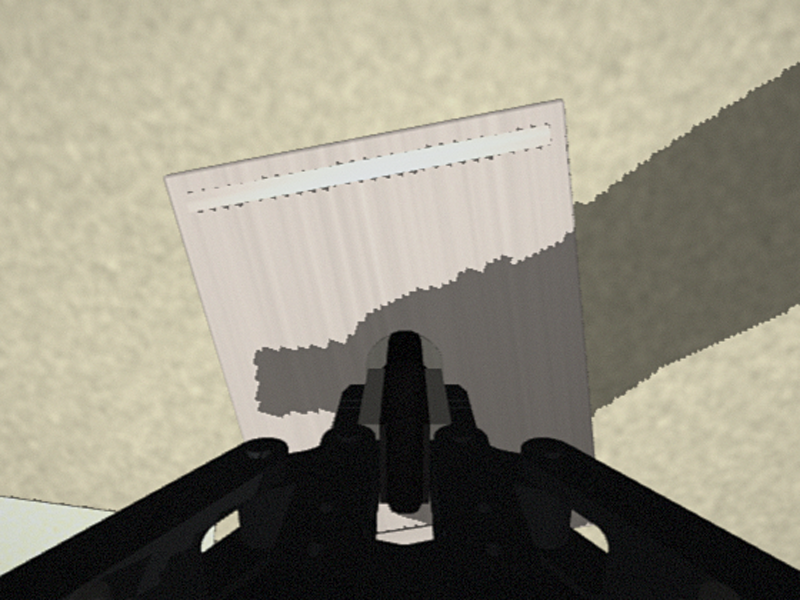

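The cover hangs in the grip. Visible plate corners are (165,177) and (563,100), with side edges running to (243,437) and (594,450).

```bash
python3 - <<'E'
from h import *
T=np.load("T3.npy");k=10/7;z=T[2,3]-.0404
P={n:atz("wrist",np.array(p)/k,z,T) for n,p in dict(TL=(165,177),TR=(563,100),L=(243,437),Rr=(594,450)).items()}
def ang(a,b): d=P[b]-P[a];return np.degrees(np.arctan2(d[1],d[0])),np.linalg.norm(d)
print(ang("TL","TR"),ang("L","TL"),ang("Rr","TR"))
yaw=np.degrees(np.arctan2(T[1,0],T[0,0]));print("tool yaw",yaw)
cy=np.radians((ang("TL","TR")[0]-90+ang("L","TL")[0]+ang("Rr","TR")[0])/3) if 0 else np.mean([((ang("TL","TR")[0]-90)%360),ang("L","TL")[0]%360,ang("Rr","TR")[0]%360])
print("cover yaw",cy)
u=np.array([np.cos(np.radians(cy)),np.sin(np.radians(cy)),0])
c=(P["TL"]+P["TR"])/2-.08*u
# perpendicular centre also from edges
print("centre",c,"in tool mm",T[:3,:3].T@(c-T[:3,3])*1000)
E
```

```text
(np.float64(118.18551245987845), np.float64(0.12800704118149614)) (np.float64(-152.1390585922582), np.float64(0.0955400698333593)) (np.float64(-151.76809261748954), np.float64(0.12471959184059568))
tool yaw -162.17065553092812
cover yaw 148.09278708337692
centre [ 0.4767 -0.3329  0.0609] in tool mm [ 25.9861 -75.1082  40.3973]
```

```bash
python3 - <<'E'
from h import *
T=np.load("T3.npy");k=10/7;z=T[2,3]-.0404
a=np.radians(208.1);u=np.array([np.cos(a),np.sin(a),0])
TL,TR=[atz("wrist",np.array(p)/k,z,T) for p in ((165,177),(563,100))]
c=(TL+TR)/2-.08*u;off=T[:3,:3].T@(c-T[:3,3]);print("off tool mm",off*1000)
y=np.radians(155.1);Rn=np.array([[np.cos(y),np.sin(y),0],[np.sin(y),-np.cos(y),0],[0,0,-1]])
for o in (off*[1,1,0],0*off):
  t=np.array([.5178,.2032,.25])-Rn@o
  print("target tcp",t,"shift cm",T[:3,:3].T@(t-T[:3,3])*100,"turn",np.radians(197.83-155.1))
E
```

```text
off tool mm [-1.0277  0.2021 40.4   ]
target tcp [0.5168 0.2034 0.25  ] shift cm [-17.6373  42.3197 -14.8718] turn 0.7457791893771774
target tcp [0.5178 0.2032 0.25  ] shift cm [-17.7265  42.2648 -14.8718] turn 0.7457791893771774
```

Request:
move_arm --pt "0 0 0 -4 0 0 0" --pt "0 0 0 -9 0 0 0.02" --pt "0 -1 2 -14 0 0 0.06" --pt "0 -2.5 5.5 -17 0 0 0.12" --pt "0 -4 9.5 -17 0 0 0.19" --pt "0 -6 14 -17 0 0 0.27" --pt "0 -8 19 -17 0 0 0.35" --pt "0 -10 24 -17 0 0 0.43" --pt "0 -12 29 -17 0 0 0.51" --pt "0 -14 33.5 -17 0 0 0.59" --pt "0 -15.5 37.5 -17 0 0 0.65" --pt "0 -16.5 40 -17 0 0 0.69"

```text
clock: 9.8
eef_pos: [0.5124, 0.1798, 0.2704]
tool_rot: [[-0.929, 0.369, -0.002], [0.369, 0.929, -0.0], [0.001, -0.001, -1.0]]
force: [-0.8, -0.8, -4.8]
grip_width: 0.009
gripper_force: 60.2
```

```bash
python3 - <<'E'
from h import *
T=tool();print(T,T[:3,:3].T@(np.array([.5173,.2033,.25])-T[:3,3])*100, np.degrees(np.arctan2(T[1,0],T[0,0])))
E
```

```text
[[-0.9293  0.3693 -0.0016  0.5124]
 [ 0.3693  0.9293 -0.0001  0.1798]
 [ 0.0015 -0.0007 -1.      0.2704]
 [ 0.      0.      0.      1.    ]] [0.4136 2.3634 2.038 ] 158.33043154290795
```

Request:
move_arm --pt "0 0.2 1.2 0 0 0 0.03" --pt "0 0.4 2.4 0 0 0 0.056" --pt "0 0.4 2.4 1 0 0 0.056" --pt "0 0.4 2.4 2 0 0 0.056" --pt "0 0.4 2.4 2 0 0 0.056" --pt "0 0.4 2.4 2 0 0 0.056"

```text
clock: 10.55
eef_pos: [0.5183, 0.2011, 0.2512]
tool_rot: [[-0.907, 0.422, -0.0], [0.422, 0.907, -0.0], [0.0, -0.0, -1.0]]
force: [1.0, -0.8, -3.7]
grip_width: 0.009
gripper_force: 60.1
```

```bash
python3 - <<'E'
from h import *
s=r.sense();T=tool(s);np.save("T4.npy",T);print(s["eef_pos"],s["force"],T[:3,:3].T@(np.array([.5173,.2033,.25])-T[:3,3])*100, np.degrees(np.arctan2(T[1,0],T[0,0])))
a=r.snapshot("wrist");b=r.snapshot("side")
o=np.zeros((600,800,3),np.uint8)
o[:420,:560]=a[:,:,::-1]
o[300:,400:]=cv2.resize(b[200:320,200:360,::-1],(400,300),interpolation=cv2.INTER_CUBIC)
cv2.imwrite("pics/w4.png",o)
E
```

```text
[0.5183 0.2011 0.2512] [ 0.9742 -0.8356 -3.7142] [0.1808 0.1548 0.1153] 155.05426771645415
```

View pics/w4.png

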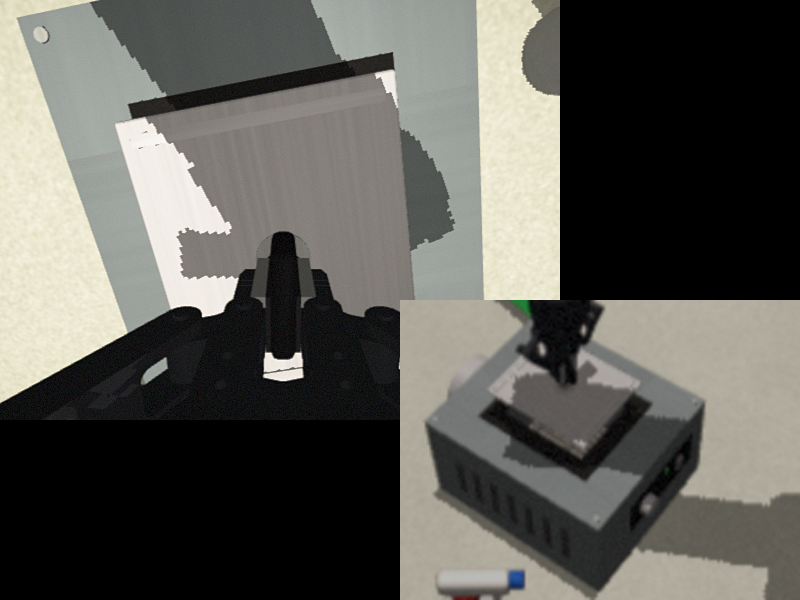

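The cover is above the gasket. Gasket far edge is (128,105)–(394,54) and plate far edge is (116,123)–(394,69). I'll compare the two in the same view.

```bash
python3 - <<'E'
from h import *
T=np.load("T4.npy")
def f(ps,z,L):
    A,B=[atz("wrist",p,z,T) for p in ps];d=B-A;y=np.degrees(np.arctan2(d[1],d[0]))+90
    u=np.array([np.cos(np.radians(y)),np.sin(np.radians(y)),0]);print(np.linalg.norm(d),y,(A+B)/2-L*u);return (A+B)/2-L*u
p=f([(116,123),(394,69)],T[2,3]-.0404,.08)
g=f([(128,105),(394,54)],.163,.09)
print("shift to target by view",T[:3,:3].T@(g-p)*100)
print("by calibrated",T[:3,:3].T@(np.array([.5178,.2032,0])-p)*100)
E
```

```text
0.12768191668381396 165.44164350071443 [0.5191 0.2011 0.2108]
0.15526443554523234 165.19615206297868 [0.5185 0.2028 0.163 ]
shift to target by view [0.1306 0.1274 4.7753]
by calibrated [ 0.2036  0.1397 21.0754]
```

Request:
move_arm --pt "0 0.17 0.15 0.3 0 0 0" --pt "0 0.17 0.15 0.9 0 0 0" --pt "0 0.17 0.15 1.3 0 0 0" --pt "0 0.17 0.15 1.6 0 0 0" --pt "0 0.17 0.15 1.9 0 0 0" --pt "0 0.17 0.15 2.2 0 0 0" --pt "0 0.17 0.15 2.5 0 0 0" --pt "0 0.17 0.15 2.5 0 0 0"

```text
clock: 11.65
eef_pos: [0.5173, 0.2036, 0.226]
tool_rot: [[-0.907, 0.421, -0.001], [0.421, 0.907, -0.0], [0.0, -0.0, -1.0]]
force: [0.4, -0.4, -3.9]
grip_width: 0.0088
gripper_force: 60.3
```

Request:
move_arm --pt "0 0 0 0.5 0 0 0" --pt "0 0 0 1.0 0 0 0" --pt "0 0 0 1.4 0 0 0" --pt "0 0 0 1.7 0 0 0" --pt "0 0 0 1.7 0 0 0"

```text
clock: 12.28
eef_pos: [0.5173, 0.2036, 0.209]
tool_rot: [[-0.907, 0.421, -0.0], [0.421, 0.907, -0.0], [0.0, -0.0, -1.0]]
force: [-1.6, -0.3, -4.5]
grip_width: 0.009
gripper_force: 60.2
```

Request:
move_arm --pt "0 0 0 0.1 0 0 0" --pt "0 0 0 0.2 0 0 0" --pt "0 0 0 0.25 0 0 0" --pt "0 0 0 0.25 0 0 0"

```text
clock: 12.78
eef_pos: [0.5176, 0.2037, 0.2072]
tool_rot: [[-0.907, 0.421, 0.001], [0.421, 0.907, 0.0], [-0.001, 0.0, -1.0]]
force: [-2.1, -0.5, 1.8]
grip_width: 0.0091
gripper_force: 61.2
```

Seated. Now I'm turning the wing 10° counter-clockwise, in line with the slot, and pushing gently.

Request:
move_arm --pt "0 0 0 0 0 0 -0.06" --pt "0 0 0 0 0 0 -0.12" --pt "0 0 0 0 0 0 -0.174" --pt "0 0 0 0 0 0 -0.174" --pt "0 0 0 0.15 0 0 -0.174" --pt "0 0 0 0.3 0 0 -0.174" --pt "0 0 0 0.3 0 0 -0.174"

```text
clock: 13.65
eef_pos: [0.5175, 0.2036, 0.2038]
tool_rot: [[-0.966, 0.258, 0.0], [0.258, 0.966, -0.0], [-0.0, 0.0, -1.0]]
force: [-2.1, -0.8, 4.5]
grip_width: 0.0092
gripper_force: 61.5
```

The pin passes (3.5 mm down, spring force only). Pushing on through.

Request:
move_arm --pt "0 0 0 0.2 0 0 0" --pt "0 0 0 0.4 0 0 0" --pt "0 0 0 0.6 0 0 0" --pt "0 0 0 0.8 0 0 0" --pt "0 0 0 0.82 0 0 0" --pt "0 0 0 0.82 0 0 0"

```text
clock: 14.4
eef_pos: [0.5176, 0.2036, 0.1963]
tool_rot: [[-0.966, 0.258, 0.001], [0.258, 0.966, -0.0], [-0.001, 0.0, -1.0]]
force: [-3.5, -0.9, 8.8]
grip_width: 0.0091
gripper_force: 62.2
```

Request:
move_arm --pt "0 0 0 0.08 0 0 0" --pt "0 0 0 0.08 0 0 0.08" --pt "0 0 0 0.08 0 0 0.18" --pt "0 0 0 0.1 0 0 0.28" --pt "0 0 0 0.1 0 0 0.35" --pt "0 0 0 0.1 0 0 0.35"

```text
clock: 15.15
eef_pos: [0.5176, 0.2037, 0.1955]
tool_rot: [[-0.819, 0.574, 0.001], [0.574, 0.819, 0.0], [-0.001, 0.001, -1.0]]
force: [-3.9, -2.2, 9.5]
grip_width: 0.0088
gripper_force: 62.4
```

```bash
python3 - <<'E'
from h import *
s=r.sense();T=tool(s);print(s["eef_pos"],s["force"],s["wrist_torque"],np.degrees(np.arctan2(T[1,0],T[0,0])),s["joint_positions"])
E
```

```text
[0.5176 0.2037 0.1955] [-3.8937 -2.1832  9.4868] [-0.2413  0.8273  0.0114] 144.97431599294106 [ 13.8823  21.7158 -15.0202  53.2061  -0.0008  48.908 ]
```

Request:
move_arm --pt "0 0 0 0.02 0 0 0.14" --pt "0 0 0 0.02 0 0 0.28" --pt "0 0 0 0.03 0 0 0.42" --pt "0 0 0 0.03 0 0 0.56" --pt "0 0 0 0.03 0 0 0.7" --pt "0 0 0 0.03 0 0 0.84" --pt "0 0 0 0.03 0 0 0.96" --pt "0 0 0 0.03 0 0 1.06" --pt "0 0 0 0.03 0 0 1.1" --pt "0 0 0 0.03 0 0 1.1"

```text
clock: 16.4
eef_pos: [0.518, 0.2039, 0.1954]
tool_rot: [[0.14, 0.99, 0.002], [0.99, -0.14, 0.001], [0.001, 0.002, -1.0]]
force: [-2.6, -1.6, 9.9]
grip_width: 0.0089
gripper_force: 62.5
```

```bash
python3 - <<'E'
from h import *
s=r.sense();T=tool(s);print(s["eef_pos"],s["force"],s["wrist_torque"],np.degrees(np.arctan2(T[1,0],T[0,0])))
E
```

```text
[0.518  0.2039 0.1954] [-2.6016 -1.6096  9.8994] [-0.2442  0.6635 -0.0021] 81.95882840001974
```

Request:
move_arm --pt "0 0 0 0 0 0 0.04" --pt "0 0 0 0 0 0 0.08" --pt "0 0 0 0 0 0 0.12" --pt "0 0 0 -0.05 0 0 0.12" --pt "0 0 0 -0.1 0 0 0.12" --pt "0 0 0 -0.15 0 0 0.12"

```text
clock: 17.15
eef_pos: [0.5181, 0.2039, 0.1968]
tool_rot: [[0.257, 0.966, 0.002], [0.966, -0.257, 0.0], [0.001, 0.002, -1.0]]
force: [-2.2, -1.0, 9.7]
grip_width: 0.0092
gripper_force: 62.5
```

```bash
python3 - <<'E'
from h import *
s=r.sense();T=tool(s);print(s["eef_pos"],s["force"],s["wrist_torque"],np.degrees(np.arctan2(T[1,0],T[0,0])))
E
```

```text
[0.5181 0.2039 0.1968] [-2.2141 -1.0293  9.7332] [-0.2738  0.5769 -0.0555] 75.09647341816037
```

Request:
move_arm --pt "0 0 0 -0.1 0 0 0" --pt "0 0 0 -0.2 0 0 0" --pt "0 0 0 -0.2 0 0 0"

```text
clock: 17.52
eef_pos: [0.5181, 0.2039, 0.1987]
tool_rot: [[0.257, 0.966, 0.002], [0.966, -0.257, 0.0], [0.001, 0.002, -1.0]]
force: [-2.3, -2.4, 8.4]
grip_width: 0.0092
gripper_force: 62.3
```

```bash
python3 - <<'E'
from h import *
s=r.sense();T=tool(s);print(s["eef_pos"],s["force"],s["wrist_torque"],np.degrees(np.arctan2(T[1,0],T[0,0])))
E
```

```text
[0.5181 0.2039 0.1987] [-2.331  -2.3937  8.4308] [-0.2378  0.4776 -0.0565] 75.09653972247307
```

Request:
move_arm --pt "0 0 0 -0.08 0 0 0" --pt "0 0 0 -0.1 0 0 0" --pt "0 0 0 -0.1 0 0 0"

```text
clock: 17.9
eef_pos: [0.5181, 0.2039, 0.1996]
tool_rot: [[0.257, 0.966, 0.002], [0.966, -0.257, 0.0], [0.001, 0.002, -1.0]]
force: [-2.5, -1.1, 7.0]
grip_width: 0.0091
gripper_force: 62.2
```

Request:
move_arm --pt "0 0 0 -0.05 0 0 0" --pt "0 0 0 -0.08 0 0 0" --pt "0 0 0 -0.08 0 0 0"

```text
clock: 18.27
eef_pos: [0.5181, 0.2039, 0.2003]
tool_rot: [[0.257, 0.966, 0.002], [0.966, -0.257, 0.0], [0.001, 0.001, -1.0]]
force: [-1.4, -1.2, 6.5]
grip_width: 0.0087
gripper_force: 62.1
```

```bash
python3 - <<'E'
from h import *
s=r.sense();T=tool(s);print(s["eef_pos"],s["force"],s["wrist_torque"],np.degrees(np.arctan2(T[1,0],T[0,0])))
E
```

```text
[0.5181 0.2039 0.2003] [-1.3508 -1.1977  6.5209] [-0.1525  0.3721  0.0142] 75.09831109815887
```

Request:
move_arm --pt "0 0 0 -0.05 0 0 0" --pt "0 0 0 -0.05 0 0 0"

```text
clock: 18.52
eef_pos: [0.5181, 0.2039, 0.2006]
tool_rot: [[0.257, 0.966, 0.002], [0.966, -0.257, 0.0], [0.001, 0.001, -1.0]]
force: [-1.8, -0.2, 5.3]
grip_width: 0.009
gripper_force: 61.9
```

```bash
python3 - <<'E'
from h import *
s=r.sense();print(s["eef_pos"],s["force"],s["wrist_torque"])
a=r.snapshot("wrist")
b=r.snapshot("side");c=r.snapshot("scene")
o=np.zeros((600,800,3),np.uint8)
o[:420,:560]=a[:,:,::-1]
o[300:,400:]=cv2.resize(b[200:320,200:360,::-1],(400,300),interpolation=cv2.INTER_CUBIC)
o[375:600,:300]=cv2.resize(c[175:265,285:405,::-1],(300,225),interpolation=cv2.INTER_CUBIC)
cv2.imwrite("pics/w5.png",o)
E
```

```text
[0.5181 0.2039 0.2006] [-1.819  -0.2133  5.3383] [-0.1754  0.2455 -0.0096]
```

View pics/w5.png

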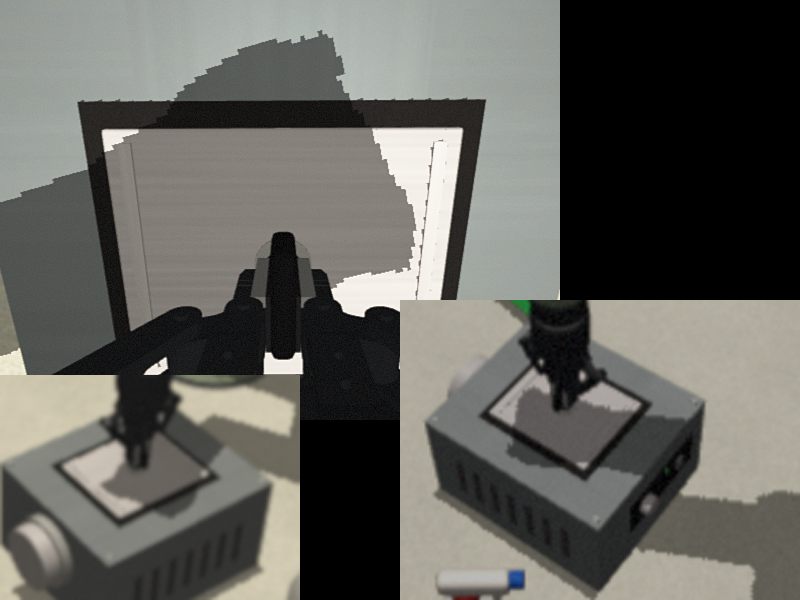

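The cover lies flat inside the gasket with the wing across it. Letting go gently and moving straight up.

Request:
move_arm --pt "0.15 0 0 0 0 0 0" --pt "0.3 0 0 0 0 0 0" --pt "1 0 0 0 0 0 0" --pt "1 0 0 0 0 0 0" --pt "1 0 0 0 0 0 0" --pt "1 0 0 -2 0 0 0" --pt "1 0 0 -5 0 0 0" --pt "1 0 0 -9 0 0 0" --pt "1 0 0 -12 0 0 0" --pt "1 0 0 -12 0 0 0" --pt "1 0 0 -12 0 0 0"

```text
clock: 20.05
eef_pos: [0.517, 0.2036, 0.3192]
tool_rot: [[0.257, 0.966, -0.001], [0.966, -0.257, -0.0], [-0.001, -0.001, -1.0]]
force: [0.1, -0.4, -0.3]
grip_width: 0.0853
gripper_force: 0.0
```

```bash
python3 - <<'E'
from h import *
s=r.sense();print(s["eef_pos"],s["force"]);T=tool(s);np.save("T6.npy",T)
a=r.snapshot("wrist");b=r.snapshot("side");c=r.snapshot("scene")
o=np.zeros((600,800,3),np.uint8)
o[:300,:400]=cv2.resize(a[80:290,140:420,::-1],(400,300),interpolation=cv2.INTER_CUBIC)
o[:300,400:]=cv2.resize(b[225:285,225:305,::-1],(400,300),interpolation=cv2.INTER_CUBIC)
o[300:,:400]=cv2.resize(c[185:245,305:385,::-1],(400,300),interpolation=cv2.INTER_CUBIC)
# expected pixels of wing-top centre for locked (8 down) and up
def proj(cam,P):
    p=r.camera_params(cam);K=p["camera_matrix"]
    M=p["camera_from_world"] if cam!="wrist" else np.linalg.inv(T@p["mount"])
    q=(M@[*P,1])[:3];v=K@[q[0],-q[1],-q[2]];return v[:2]/v[2]
for nm,z in (("locked",.195),("up",.203)):
    for cam,o0,k in (("wrist",(140,80),10/7),("side",(225,225),5),("scene",(305,185),5)):
        for e in (-.023,.023):
            d=np.radians(75.1);P=(.5178+e*np.cos(d),.2032+e*np.sin(d),z+.014)
            print(nm,cam,(proj(cam,P)-o0)*k)
cv2.imwrite("pics/w6.png",o)
E
```

```text
[0.517  0.2036 0.3192] [ 0.1206 -0.365  -0.2898]
locked wrist [206.2111 240.2813]
locked wrist [206.3252 150.7832]
locked side [223.9201  27.8531]
locked side [181.5476  71.9183]
locked scene [155.2774  71.8122]
locked scene [197.285  106.8988]
up wrist [206.2503 246.3289]
up wrist [206.3703 154.1888]
up side [223.5526  20.1617]
up side [180.9859  64.2784]
up scene [156.0139  62.8264]
up scene [198.1647  97.8613]
```

View pics/w6.png

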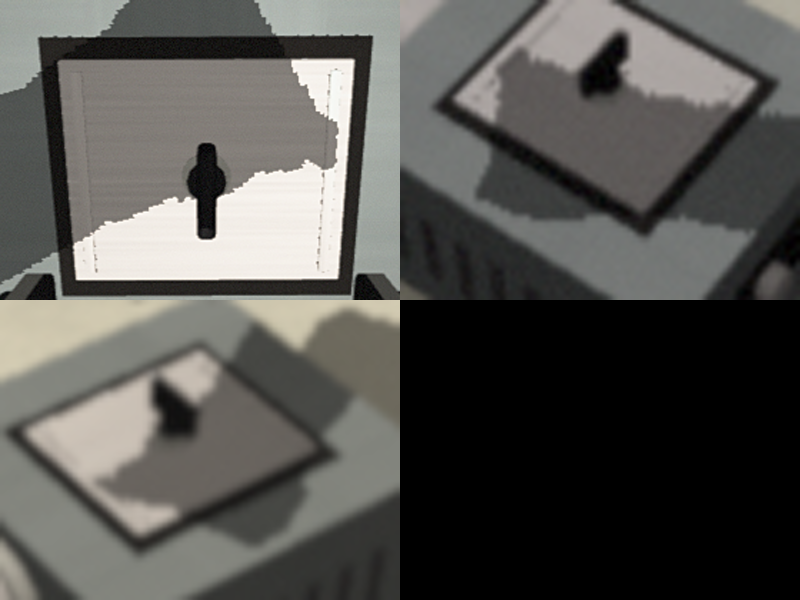

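The wing's top end shows at scene (158,75), side (222,30) and wrist (206,240). That matches the locked height (8 mm down, across the cover), the plate is flat in the gasket, and the gripper is clear.

```bash
python3 -c "
from rig import r
print(r.finish_job())"
```

```text
the job is handed in; nothing more can be done
None
```

The cover is seated flat in the filter opening and the wing fastener is turned a quarter turn clockwise. The pictures after letting go show it at its locked height. I handed the job in at about 20 s of robot time, with the gripper clear and no other items on the bench moved.

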